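Erect a tray carton and hold it against the sprung packing fence for taping

TASK

Fold the two side walls of the small cardboard tray upright while it is still clear of the fence, then fold up the wall nearest the robot as well and push the tray along the bench, square against the aluminium plate of the sprung fence with its whole width on the plate, until the plate has sunk about half of its 30 mm travel (about 9 N), never bottoming it. Hold it steadily like that for three seconds and finish while still pressing, so that a colleague can tape the corners: the robot does not let go or back off. Leave the tape roll and small box where they are.

Things in the scene. Friction and masses are not known exactly. Their poses are not given: they have to be found in the camera images.
- carton: loose kraft cardboard tray flat on the bench, 0.6 to 0.9 kg with the black grinding discs packed fast in it (top 23 mm up). Floor 130 mm (own x) by 160 mm (own y); origin at the centre of its underside. +x points to the wall facing the fence, already glued upright (55 mm high, outer face at x = 65 mm); +y is its left seen from the robot. The other three walls hinge on creases 4 mm above the bench
- left_wall (a joint): fold angle of the tray's left (+y) wall: 0 flat outwards, 1.571 upright (hard stop). Crease along the tray's x at y = 80 mm; 114 mm long, 4 mm thick, free edge 53 mm from the crease. Starts at 0.7 to 1.1; the crease is stiff (0.035 N m), so it stays where left. Fold it by pushing its free edge inwards and upwards from outside
- right_wall (a joint): the same for the right (-y) wall, crease at y = -80 mm
- near_wall (a joint): the same for the wall nearest the robot, crease along the tray's y at x = -65 mm, 146 mm long; 0 flat towards the robot, 1.571 upright (hard stop, so that the tray can be pushed by this wall, best low down)
- left_wall_edge (a point): middle of the free edge of the left wall
- right_wall_edge (a point): middle of the free edge of the right wall
- near_wall_edge (a point): middle of the free edge of the near wall
- fence: fixed steel fence with a sprung plate, beyond the tray, at a yaw that varies. Origin on the bench, in the plane of the plate's front face at rest, at the middle of its width; own +x points away from the robot, the direction to press; own y runs along the plate. Its fixed back is 300 mm wide, 70 mm high, its front 42 mm beyond the origin
- plate (a joint): how far the fence's aluminium plate (280 mm wide, 8 mm thick, from 8 to 68 mm above the bench) has been pushed back along the fence's +x, in m: 0 at rest, 0.030 bottomed. Spring 600 N/m without preload: 9 N at 0.015
- plate_face (a point): middle of the front face of the sprung plate, 38 mm above the bench; moves with the plate
- tape_roll: bystander: roll of clear tape lying flat, 96 mm outside diameter, 48 mm high, origin at the centre of its underside
- tip_box: bystander: closed cardboard box 70 x 110 x 50 mm high, origin at the centre of its underside

How it is judged:
By the outcome, as a careful person would: the job done as asked, in the order asked, and still so for the second after the job is handed in, while the arm keeps its last pose, push and grip.
It also fails if it takes over 67 s, if anything falls off the work surface, if the arm or the gripper's body presses on something with over 40 N, if the wrist force passes 120 N, or if a joint passes its speed limit or range.

ROBOT

A 6-joint arm with a two-finger parallel gripper is mounted at the origin on the work surface. World frame = base frame: x ahead of the robot, y to its left, z up, the work surface at z = 0. Lengths are in m, angles in rad, forces in N, time in s.
With the tool pointing down it reaches from about 0.3 to 0.825 m from the base axis. Payload 5.4 kg.
Tool frame: the origin (TCP) lies at the very end of the fingers, on their centre line; the grasp point (between the pads) lies 19 mm behind it (r.grip_point_offset is the distance from the TCP to the grasp point, in m); z points along the fingers, y is the line along which they close (so a half turn about z gives the same grasp; the last joint's range is limited). The gripper opens to 92 mm and grips with 3 to 60 N. Pads are 20 mm wide; open, the fingers measure 128 mm over their backs; the gripper's body (75 mm by 189 mm) begins 69 mm behind the grasp point.
Start: joints at [0.943, 0.158, 1.597, -0, 1.386, -0.21], TCP at [0.233, 0.526, 0.215] pointing down, gripper open.
Joint ranges: [-2.91, 2.91], [-0.94, 2.29], [0.18, 2.7], [-1.29, 4.43], [0.17, 2.64], [-3, 3]. Speed limits (rad/s): [2.57, 2.57, 3.14, 3.14, 3.14, 3.14].

INTERFACE

Orientations are given as [roll, pitch, yaw] about the fixed x, y, z axes, in that order (R = Rz(yaw) Ry(pitch) Rx(roll)).
In Python, from workcell import r gives the robot as it stands.
- The arm moves only by the shell command python3 -m crank 'ROWS' [OPENING] [FORCE]. ROWS is JSON, a list of rows, each an object with "dp": the shift along the tool's x, y, z in cm, a list of three; "turn": the turn about the tool's z in degrees. A call has 1 to 12 rows; each row is the pose to reach, as a shift and turn from the pose commanded when the call began, along the tool's axes at that moment; what a row does not reach only later rows make up. A row lasts 1/8 s, in which the tool goes at most 62.5 mm and 10.7 degrees, less where a joint would pass 70% of its speed; a pose out of reach is approached as far as the arm can. A call with a gripper value outside its range is refused whole. OPENING is the opening in per cent of the stroke, from 0 (shut) to 100 (fully open), set as the call begins (- or left out, the last holds). The fingers move at their own pace and stop on an object; FORCE is the grip in N (left out, the last holds). Time passes only in rows, so rows that repeat a pose let the fingers close. It gives the time, the measured TCP pose, the force, the opening and the grip force at its end, in the units of the state.
- r.observe(): the state, without advancing time (a new reading comes with each control period).
- r.capture(name): name is "scene" or "top" or "wrist"; returns (picture, depth): 420x560x3 uint8, blue, green, red; 420x560 float32, m along the optical axis (not along the pixel's ray), 0 where there is no reading.
- r.camera_model(name): a dict with "K" (3x3 intrinsics, pixels), "dist_coeffs" ([k1, k2, p1, p2, k3] as OpenCV has them; the pictures are not rectified), "extrinsics" (4x4, takes a point from camera to world coordinates); the wrist camera has in their place "tool_from_camera" (4x4, takes a point from camera to tool coordinates, whose origin is the TCP and whose axes are the flange's). Camera axes: x right, y down, z forward; pixel columns grow to the right and rows downward; lengths in m; the calibration is good to about 2 mm. A picture is of the moment at which its call begins: read the wrist's pose just before it. camera_model takes no time and is no camera call.
- r.hand_in(): hands the job in; it is judged then, once.
The state is a dict: "time_s": time; "qpos": joint angles; "joint_vel": joint speeds; "joint_efforts": joint torques, N m; "tool_pos": TCP position; "tool_rot": TCP orientation; "contact_force": force on the tool from outside, world axes, zero at the start; "torque": the same for the moment, N m; "finger_gap": finger opening in m; "gripper_force": force on a finger pad.
Only numpy, scipy, OpenCV 4.12 (cv2) and the standard library are available. Lean on these libraries where they do the work, as an engineer would, in place of code of your own. Each camera call takes 0.05 s, during which the arm holds its last target. There are 200 camera calls.

## Working session

There is one attempt and no reset: what is moved stays moved. The work goes in short steps, Python scripts to look and compute and a shell command to move; the robot and the scene stay as the last step left them, time stands still between calls to the robot, and variables do not carry over. Pictures are saved under pics/ and viewed, at most 10 in all, crops included, and the job is handed in when it is done.

```bash
ls && mkdir -p pics
cat > h.py <<'E'
import numpy as np, cv2
from workcell import r
from scipy.spatial.transform import Rotation as R
def cloud(name):
    s=r.observe()
    img,d=r.capture(name); m=r.camera_model(name)
    K=np.array(m["K"]);D=np.array(m["dist_coeffs"])
    h,w=d.shape
    u,v=np.meshgrid(np.arange(w),np.arange(h))
    p=cv2.undistortPoints(np.stack([u,v],-1).reshape(-1,1,2).astype(np.float64),K,D).reshape(h,w,2)
    P=np.concatenate([p*d[...,None],d[...,None],np.ones((h,w,1))],-1)
    if name=="wrist":
        T=np.eye(4);T[:3,:3]=R.from_euler('xyz',s["tool_rot"]).as_matrix();T[:3,3]=s["tool_pos"]
        T=T@np.array(m["tool_from_camera"])
    else: T=np.array(m["extrinsics"])
    W=(P@T.T)[...,:3]; W[d==0]=np.nan
    return img,W
E
python3 - <<'E'
from h import *
for n in("scene","top"):
    i,W=cloud(n); cv2.imwrite(f"pics/{n}0.png",i); np.save(f"{n}0.npy",W)
print(r.observe())
E
```

```text
pics
{'time_s': 0.1, 'qpos': array([ 9.42910960e-01,  1.58966309e-01,  1.59807079e+00, -2.58222127e-05,
        1.38616324e+00, -2.10089081e-01]), 'joint_vel': array([ 0.00176041, -0.00028037, -0.00508242,  0.00170826, -0.00047356,
        0.00212809]), 'joint_efforts': array([ 4.81630595e-04, -3.86504388e+01, -3.22960424e+01,  7.04145595e-02,
        3.40019690e-02, -3.54721487e-05]), 'tool_pos': array([0.23300167, 0.52508544, 0.21374622]), 'tool_rot': array([-3.14001503e+00, -3.10460126e-04,  2.72380088e+00]), 'contact_force': array([ 0.6521136 , -0.1643963 ,  0.08629996]), 'torque': array([0.02724347, 0.03977843, 0.02982291]), 'gripper_force': 0.0, 'finger_gap': 0.09172602058304578}
```

View pics/top0.png

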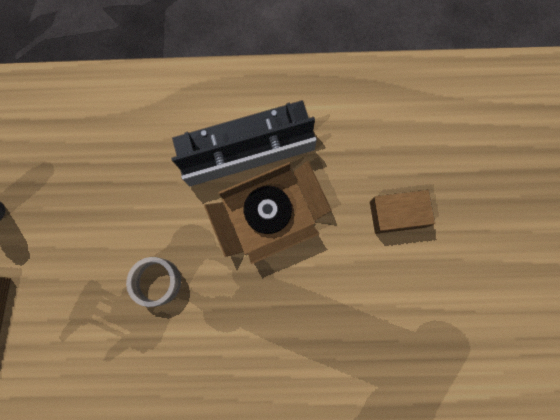

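View pics/scene0.png

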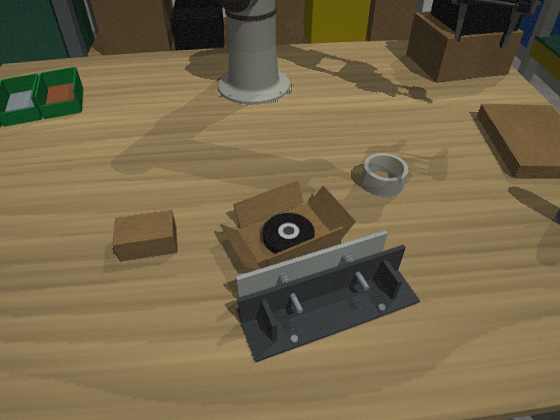

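The top view shows the fence plate as a strip from (183,180) to (315,143), with the tray below it and its discs at (267,209). The tape roll is at (152,282) and the box at (403,211). In the scene view, the side walls lean outward and the near wall is partly up.

Run:
```python
from h import *
W=np.load("top0.npy")
def show(n,u,v): print(n,np.round(np.nanmedian(W[v-1:v+2,u-1:u+2].reshape(-1,3),0),4))
for n,u,v in [("plateL",184,179),("plateM",250,161),("plateR",313,145),("disc",267,209),("tape",152,282),("box",403,211)]: show(n,u,v)
X,Y,Z=[W[...,k] for k in range(3)]
# plate top
m=(Z>.060)&(Z<.075)
v,u=np.nonzero(m); sel=(u>170)&(u<325)&(v>130)&(v<190)
P=W[v[sel],u[sel]]; print(len(P),P.min(0),P.max(0))
# disc
img=cv2.imread("pics/top0.png")
g=cv2.resize(img[90:300,110:350],None,fx=3.3,fy=2.85,interpolation=cv2.INTER_CUBIC); cv2.imwrite("pics/crop0.png",g[:598,:792])
# point cloud of tray bins
m=(Z>.012)&(u.max()>0)
c=W[209,267]
m=(np.hypot(X-c[0],Y-c[1])<.17)&(Z>.008)
v,u=np.nonzero(m); 
H=(np.clip(Z,0,.08)/.08*255); H[~m]=0
H=cv2.applyColorMap(np.nan_to_num(H).astype(np.uint8),cv2.COLORMAP_JET)[90:300,110:350]
cv2.imwrite("pics/h0.png",np.vstack([cv2.resize(img[100:290,150:350],None,fx=3,fy=1.55*1)[:0],cv2.resize(H,(680,595),interpolation=cv2.INTER_NEAREST)]))
```

```text
plateL [0.6645 0.193  0.0627]
plateM [0.7008 0.0613 0.0538]
plateR [ 0.7358 -0.0688  0.041 ]
disc [0.6064 0.0298 0.025 ]
tape [4.644e-01 2.696e-01 4.000e-04]
box [ 0.5901 -0.2402  0.0514]
1279 [ 0.66331438 -0.07137833  0.06003897] [0.76049923 0.21831644 0.07414698]Traceback (most recent call last):
  File "<stdin>", line 20, in <module>
    return _nx.concatenate(arrs, 0, dtype=dtype, casting=casting)
           ~~~~~~~~~~~~~~~^^^^^^^^^^^^^^^^^^^^^^^^^^^^^^^^^^^^^^^
ValueError: all the input array dimensions except for the concatenation axis must match exactly, but along dimension 1, the array at index 0 has size 600 and the array at index 1 has size 680
```

View pics/crop0.png

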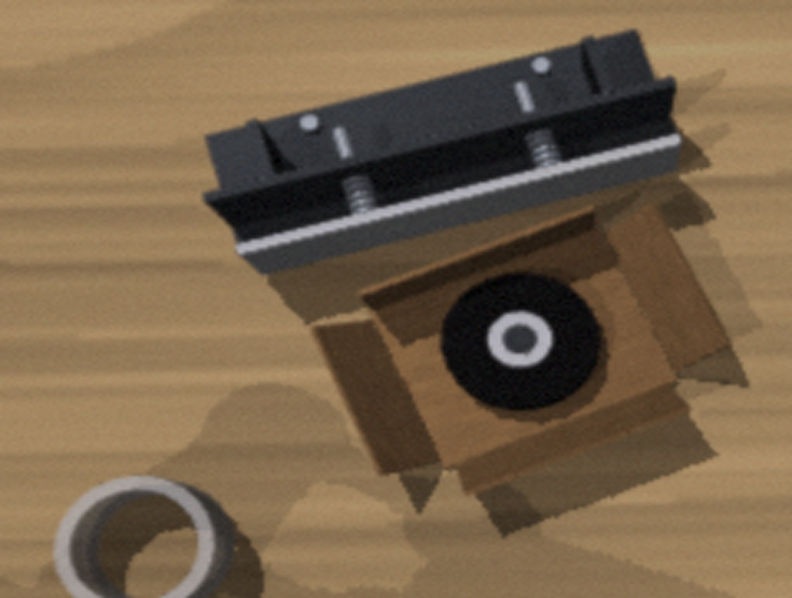

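The crop shows the tray corners clearly, so I fit the tray and fence models to those pixels.

```bash
cat >> h.py <<'E'
def carton_pts(q):
    x,y,yaw,l,rr,n=q
    P=[]
    P+= [[65,73,55],[65,-73,55]]           # glued wall top outer
    w=lambda a:(53*np.cos(a),4+53*np.sin(a))
    e,h=w(l); P+=[[57,80+e,h],[-57,80+e,h],[57,80,4],[-57,80,4]]
    e,h=w(rr); P+=[[57,-80-e,h],[-57,-80-e,h],[57,-80,4],[-57,-80,4]]
    e,h=w(n); P+=[[-65-e,73,h],[-65-e,-73,h]]
    P=np.array(P)/1000; c,s=np.cos(yaw),np.sin(yaw)
    return np.c_[x+c*P[:,0]-s*P[:,1],y+s*P[:,0]+c*P[:,1],P[:,2]]
def proj(name,P):
    m=r.camera_model(name);T=np.linalg.inv(np.array(m["extrinsics"]))
    return cv2.projectPoints(P@T[:3,:3].T+T[:3,3],np.zeros(3),np.zeros(3),np.array(m["K"]),np.array(m["dist_coeffs"]))[0].reshape(-1,2)
def ray(name,uv,z):
    m=r.camera_model(name);T=np.array(m["extrinsics"])
    p=cv2.undistortPoints(np.array(uv,float).reshape(-1,1,2),np.array(m["K"]),np.array(m["dist_coeffs"])).reshape(-1,2)
    d=np.c_[p,np.ones(len(p))]@T[:3,:3].T
    return T[:3,3]+d*((z-T[2,3])/d[:,2])[:,None]
E
python3 - <<'E'
from h import *
from scipy.optimize import least_squares
f=lambda L: np.array(L,float)/[3.3,2.85]+[110-.35,90-.33]
uv=f([[362,297],[593,212],[315,326],[380,472],[378,321],[440,463],[655,208],[730,345],[607,230],[676,382],[467,493],[690,407]])
res=least_squares(lambda q:(proj("top",carton_pts(q))-uv).ravel(),[.6,.03,-.3+.0,.9,.9,.9],loss="soft_l1")
print(np.round(res.x,4)); print(np.round(res.fun.reshape(-1,2),1).tolist())
a=ray("top",f([[237,250],[682,140]]),.068); print(a, np.linalg.norm(a[0]-a[1])) # back? top edge
b=ray("top",f([[242,256],[680,147]]),.068); print(b,np.linalg.norm(b[0]-b[1]))
c=ray("top",f([[265,273],[682,164]]),.008); print(c)
W=np.load("top0.npy")
# front face points by depth
t=f([[300,260],[400,230],[500,205],[600,178]])
print([np.round(W[int(round(v)),int(round(u))],3).tolist() for u,v in t+[0,1]])
print(ray("top",f([[138,545]]),.048), ray("top",[[403,211]],.05))
m=r.camera_model("top"); print(np.array(m["extrinsics"])[:3,3])
print(carton_pts(res.x).round(3))
E
```

```text
[0.6042 0.0272 0.3763 0.889  0.8991 1.1489]
[[2.1, -2.0], [-0.8, 0.2], [-0.1, 0.2], [0.8, 1.3], [-0.6, -0.3], [0.6, -0.4], [-0.1, -1.0], [0.2, 1.4], [-0.6, 3.0], [0.0, -1.9], [-1.2, -0.3], [0.3, 0.6]]
[[ 0.66644837  0.19674369  0.068     ]
 [ 0.73907903 -0.07385986  0.068     ]] 0.28018118613799664
[[ 0.66203498  0.19360877  0.068     ]
 [ 0.733914   -0.07243118  0.068     ]] 0.2755791210195237
[[ 0.66501377  0.19403686  0.008     ]
 [ 0.74248163 -0.07823163  0.008     ]]
[[0.671, 0.17, 0.012], [0.689, 0.104, 0.028], [0.706, 0.041, 0.021], [0.723, -0.023, 0.031]]
[[0.46570971 0.25552717 0.048     ]] [[ 0.59028313 -0.2402389   0.05      ]]
[ 0.44970054 -0.00769323  0.83736018]
[[ 0.638  0.119  0.055]
 [ 0.691 -0.017  0.055]
 [ 0.616  0.154  0.045]
 [ 0.509  0.112  0.045]
 [ 0.628  0.123  0.004]
 [ 0.522  0.081  0.004]
 [ 0.699 -0.057  0.045]
 [ 0.593 -0.099  0.045]
 [ 0.687 -0.026  0.004]
 [ 0.581 -0.068  0.004]
 [ 0.497  0.063  0.052]
 [ 0.55  -0.073  0.052]]
```

```bash
cat >> h.py <<'E'
TR=np.array([.6042,.0272]);PSI=.3763      # tray
FE=np.array([.701,.060]);PHI=.265         # fence
def w(o,a,x,y): return o+np.array([np.cos(a)*x-np.sin(a)*y,np.sin(a)*x+np.cos(a)*y])
def to(xy,z,yaw):   # tool delta, cm and deg
    s=r.observe();M=R.from_euler('xyz',s["tool_rot"]).as_matrix()
    d=M.T@(np.r_[xy,z]-s["tool_pos"])*100
    t=-(yaw-s["tool_rot"][2]+np.pi)%(2*np.pi)-np.pi
    t=-(((yaw-s["tool_rot"][2])+np.pi)%(2*np.pi)-np.pi)
    print("dp",d.round(2),"turn",np.degrees(t).round(1),"t",round(s["time_s"],2))
E
python3 -c "
from h import *
to(w(TR,PSI,0,.156),.21,PSI+np.pi)"
```

```text
dp [-43.   -19.51   0.39] turn -45.5 t 0.1
```

```bash
python3 -m crank '[{"dp":[-43,-19.5,0],"turn":-45.5},{"dp":[-43,-19.5,0],"turn":-45.5},{"dp":[-43,-19.5,0],"turn":-45.5},{"dp":[-43,-19.5,0],"turn":-45.5},{"dp":[-43,-19.5,0],"turn":-45.5},{"dp":[-43,-19.5,0],"turn":-45.5},{"dp":[-43,-19.5,0],"turn":-45.5},{"dp":[-43,-19.5,0],"turn":-45.5},{"dp":[-43,-19.5,0],"turn":-45.5},{"dp":[-43,-19.5,0],"turn":-45.5},{"dp":[-43,-19.5,0],"turn":-45.5}]' 0 20
python3 -c "
from h import *
to(w(TR,PSI,0,.156),.02,PSI+np.pi)
i,W=cloud('wrist'); cv2.imwrite('pics/w1.png',i);np.save('w1.npy',W)"
```

```text
time_s: 1.48
tool_pos: [0.5463, 0.174, 0.2144]
tool_rot: [3.141, -0.001, -2.763]
contact_force: [-0.0, 0.4, 1.0]
finger_gap: 0.0008
gripper_force: 0.0
dp [-0.   -0.19 19.44] turn 0.1 t 1.48
```

View pics/w1.png

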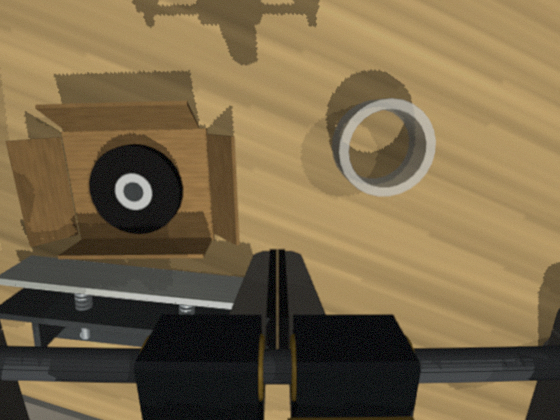

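The wrist view shows the tray with its discs at (133,190), the left wall's outer edge (237,135)–(240,243), the right wall's (10,141)–(32,246) and the near edge (38,106)–(190,103). I use these to refine the fit.

```bash
cat >> h.py <<'E'
def camT(name,s=None):
    m=r.camera_model(name)
    if name!="wrist": return np.array(m["extrinsics"]),m
    T=np.eye(4);T[:3,:3]=R.from_euler('xyz',s["tool_rot"]).as_matrix();T[:3,3]=s["tool_pos"]
    return T@np.array(m["tool_from_camera"]),m
def projw(P,s):
    T,m=camT("wrist",s);T=np.linalg.inv(T)
    return cv2.projectPoints(P@T[:3,:3].T+T[:3,3],np.zeros(3),np.zeros(3),np.array(m["K"]),np.array(m["dist_coeffs"]))[0].reshape(-1,2)
def rayw(uv,z,s):
    T,m=camT("wrist",s)
    p=cv2.undistortPoints(np.array(uv,float).reshape(-1,1,2),np.array(m["K"]),np.array(m["dist_coeffs"])).reshape(-1,2)
    d=np.c_[p,np.ones(len(p))]@T[:3,:3].T
    return T[:3,3]+d*((z-T[2,3])/d[:,2])[:,None]
E
python3 - <<'E'
from h import *
from scipy.optimize import least_squares
s=r.observe()
idx=[2,3,6,7,8,9,10,11,4,5]
uv=np.array([[240,243],[236,135],[31,248],[9,141],[77,238],[64,137],[190,103],[38,106],[209,238],[208,128]],float)
res=least_squares(lambda q:(projw(carton_pts(q),s)[idx]-uv).ravel(),[.6042,.0272,.376,.9,.9,1.1],loss="soft_l1")
print(res.x.round(4),res.fun.reshape(-1,2).round(1).tolist())
# plate: top front edge
e=rayw([[5,260+2],[230,303]],.068,s); print(e, np.arctan2(e[0,0]-e[1,0],e[1,1]-e[0,1]))
e=rayw([[45,260],[230,276]],.068,s); print(e, np.arctan2(e[0,0]-e[1,0],e[1,1]-e[0,1]))
E
```

```text
[0.6072 0.0296 0.3858 0.8322 0.9418 1.0892] [[0.4, 2.2], [0.0, 2.1], [1.2, -0.7], [-0.5, -0.1], [4.2, -4.6], [-0.0, -0.3], [-1.9, -0.1], [-1.7, -0.1], [4.7, -5.3], [-0.5, 6.6]]
[[ 0.7152138  -0.06441735  0.068     ]
 [ 0.67186558  0.1692772   0.068     ]] 0.18340640245279727
[[ 0.69654232 -0.02466614  0.068     ]
 [ 0.64193649  0.15880271  0.068     ]] 0.2892810231445157
```

```bash
sed -i 's/^TR=.*PSI=.3763/TR=np.array([.606,.0285]);PSI=.38/' h.py && python3 -m crank '[{"dp":[0,0,6]},{"dp":[0,0,12]},{"dp":[0,0,17]},{"dp":[0,0,19]},{"dp":[0,0,19.2]},{"dp":[0,-1,19.2]},{"dp":[0,-2,19.2]},{"dp":[0,-3,19.2]},{"dp":[0,-3.5,19.2]},{"dp":[0,-4,19.2]},{"dp":[0,-4.3,19.2]},{"dp":[0,-4.3,19.2]}]' 
python3 -c "
from h import *
to(w(TR,PSI,0,.101),.02,PSI+np.pi)"
```

```text
dp [-0.15 -5.64 19.45] turn -0.1 t 1.52invalid input at $[0]: expected keys dp, turn
```

```bash
python3 -m crank '[{"dp":[0,0,6],"turn":0},{"dp":[0,0,12],"turn":0},{"dp":[0,0,17],"turn":0},{"dp":[0,0,19],"turn":0},{"dp":[0,0,19.2],"turn":0},{"dp":[0,-1,19.2],"turn":0},{"dp":[0,-2,19.2],"turn":0},{"dp":[0,-3,19.2],"turn":0},{"dp":[0,-3.5,19.2],"turn":0},{"dp":[0,-4,19.2],"turn":0},{"dp":[0,-4.5,19.2],"turn":0},{"dp":[0,-4.5,19.2],"turn":0}]' 
python3 -c "
from h import *
to(w(TR,PSI,0,.101),.02,PSI+np.pi)"
```

```text
time_s: 3.02
tool_pos: [0.5637, 0.1304, 0.0223]
tool_rot: [-3.141, -0.001, -2.766]
contact_force: [0.2, 0.8, -1.4]
finger_gap: 0.0003
gripper_force: 0.0
dp [-0.16 -0.93  0.23] turn -0.2 t 3.02
```

```bash
python3 -m crank '[{"dp":[0,-0.3,0],"turn":0},{"dp":[0,-0.6,0],"turn":0},{"dp":[0,-0.8,0],"turn":0},{"dp":[0,-0.8,0],"turn":0}]' 
python3 -m crank '[{"dp":[0,-0.1,0],"turn":0},{"dp":[0,-0.2,0],"turn":0},{"dp":[0,-0.2,0],"turn":0}]' 
python3 -c "
from h import *
i,W=cloud('wrist'); cv2.imwrite('pics/w2.png',i)
i,W=cloud('top'); cv2.imwrite('pics/t2.png',i)
g=cv2.resize(i[100:290,150:350],None,fx=3,fy=3)
print(r.observe()['contact_force'])
cv2.imwrite('pics/t2c.png',g)"
```

```text
time_s: 3.52
tool_pos: [0.5667, 0.1233, 0.0225]
tool_rot: [-3.141, -0.0, -2.765]
contact_force: [-0.2, -0.0, -0.6]
finger_gap: 0.0006
gripper_force: 0.0
time_s: 3.9
tool_pos: [0.5675, 0.1216, 0.0226]
tool_rot: [-3.142, 0.0, -2.765]
contact_force: [0.3, 0.2, 0.4]
finger_gap: 0.0007
gripper_force: 0.2
[ 0.42787316 -0.10354718  0.29976363]
```

View pics/w2.png

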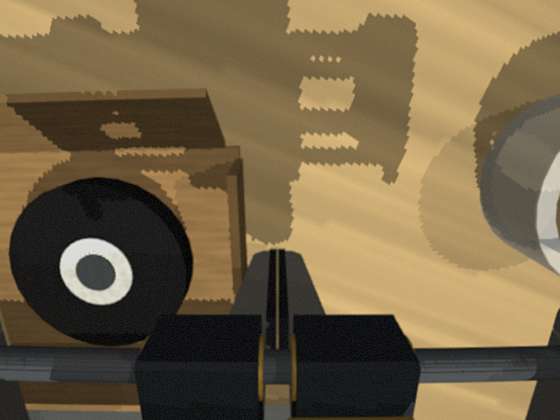

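The left wall, at about (237,150)–(245,300), is nearly upright and there is no stop force yet, so I continue in small steps.

```bash
python3 -m crank '[{"dp":[0,-0.15,0],"turn":0},{"dp":[0,-0.3,0],"turn":0},{"dp":[0,-0.3,0],"turn":0}]' 
python3 -m crank '[{"dp":[0,-0.15,0],"turn":0},{"dp":[0,-0.3,0],"turn":0},{"dp":[0,-0.3,0],"turn":0}]' | grep -E "tool_pos|contact"
python3 -m crank '[{"dp":[0,-0.15,0],"turn":0},{"dp":[0,-0.3,0],"turn":0},{"dp":[0,-0.3,0],"turn":0}]'  | grep -E "tool_pos|contact"
```

```text
time_s: 4.38
tool_pos: [0.5684, 0.1192, 0.0227]
tool_rot: [3.141, 0.0, -2.765]
contact_force: [-1.5, 2.8, 1.8]
finger_gap: 0.0003
gripper_force: 1.6
tool_pos: [0.5692, 0.117, 0.0227]
contact_force: [-2.3, 4.8, 2.8]
tool_pos: [0.5703, 0.1143, 0.0227]
contact_force: [-2.0, 5.3, 1.5]
```

```bash
python3 -m crank '[{"dp":[0,2,0],"turn":0},{"dp":[0,2.5,-6],"turn":0},{"dp":[0,2,-11],"turn":0},{"dp":[0,-3,-11.5],"turn":0},{"dp":[0,-9,-11.5],"turn":0},{"dp":[0,-15,-11.5],"turn":0},{"dp":[0,-21,-11.5],"turn":0},{"dp":[0,-25.3,-11.5],"turn":0},{"dp":[0,-25.3,-11.5],"turn":0},{"dp":[0,-25.3,-6],"turn":0},{"dp":[0,-25.3,0],"turn":0},{"dp":[0,-25.3,0],"turn":0}]'
python3 -c "
from h import *
i,W=cloud('top'); cv2.imwrite('pics/t3.png',i)
g=cv2.resize(i[120:290,170:370],None,fx=3.8,fy=3.5,interpolation=cv2.INTER_CUBIC)
cv2.imwrite('pics/t3c.png',g)
to(w(TR,PSI,0,-.101),.02,PSI+np.pi)"
```

```text
time_s: 6.62
tool_pos: [0.6583, -0.1183, 0.0164]
tool_rot: [3.133, -0.01, -2.764]
contact_force: [-0.1, 0.3, 0.1]
finger_gap: 0.0004
gripper_force: 0.0
dp [-0.32  5.73  0.1 ] turn -0.1 t 6.67
```

View pics/t3c.png

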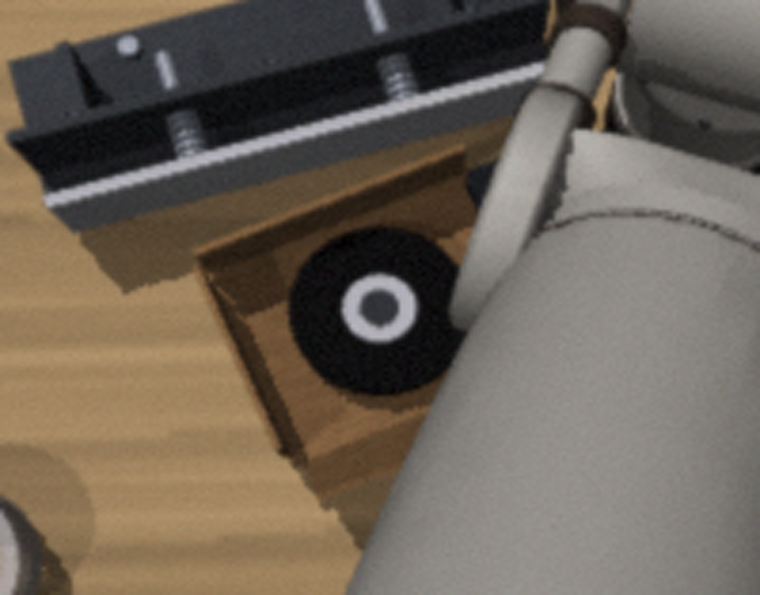

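The left wall stands upright and the hub at (379,307) has shifted about 5 mm to the right, so the tray slid slightly. Now the right wall.

```bash
python3 -m crank '[{"dp":[-0.2,1.2,0],"turn":0},{"dp":[-0.2,2.4,0],"turn":0},{"dp":[-0.2,3.2,0],"turn":0},{"dp":[-0.2,4,0],"turn":0},{"dp":[-0.2,4.4,0],"turn":0},{"dp":[-0.2,4.8,0],"turn":0},{"dp":[-0.2,5.1,0],"turn":0},{"dp":[-0.2,5.1,0],"turn":0}]'
python3 -m crank '[{"dp":[0,0.15,0],"turn":0},{"dp":[0,0.3,0],"turn":0},{"dp":[0,0.3,0],"turn":0}]' | grep -E "tool_pos|contact"
python3 -m crank '[{"dp":[0,0.15,0],"turn":0},{"dp":[0,0.3,0],"turn":0},{"dp":[0,0.3,0],"turn":0}]' | grep -E "tool_pos|contact"
python3 -c "
from h import *
to(w(TR,PSI,0,-.101),.02,PSI+np.pi)"
```

```text
time_s: 7.68
tool_pos: [0.6462, -0.0732, 0.022]
tool_rot: [3.14, -0.001, -2.765]
contact_force: [-0.4, 0.4, -0.2]
finger_gap: 0.0002
gripper_force: 0.0
tool_pos: [0.6455, -0.0709, 0.0224]
contact_force: [0.1, 0.6, -0.2]
tool_pos: [0.6446, -0.0681, 0.0227]
contact_force: [-0.2, 0.1, 0.4]
dp [0.   0.3  0.27] turn -0.2 t 8.43
```

```bash
for k in 1 2; do :; done; python3 -m crank '[{"dp":[0,0.15,0],"turn":0},{"dp":[0,0.3,0],"turn":0},{"dp":[0,0.3,0],"turn":0}]' | grep -E "tool_pos|contact"
python3 -m crank '[{"dp":[0,0.15,0],"turn":0},{"dp":[0,0.25,0],"turn":0},{"dp":[0,0.25,0],"turn":0}]' | grep -E "tool_pos|contact"
```

```text
tool_pos: [0.6438, -0.0659, 0.0228]
contact_force: [1.6, -3.9, -0.2]
tool_pos: [0.6428, -0.0633, 0.0228]
contact_force: [1.7, -3.8, -0.7]
```

```bash
python3 -m crank '[{"dp":[0,-2,0],"turn":0},{"dp":[0,-2.5,-6],"turn":0},{"dp":[0,-2,-12],"turn":0},{"dp":[3,0,-18],"turn":10},{"dp":[7,3,-20],"turn":20},{"dp":[11,6,-20],"turn":30},{"dp":[16,9.9,-20],"turn":40},{"dp":[16,9.9,-20],"turn":50},{"dp":[16,9.9,-20],"turn":60},{"dp":[16,9.9,-20],"turn":70},{"dp":[16,9.9,-20],"turn":80},{"dp":[16,9.9,-20],"turn":90}]' 80 20
python3 -m crank '[{"dp":[0,0,0],"turn":10},{"dp":[0,0,0],"turn":20},{"dp":[0,0,0],"turn":30},{"dp":[0,0,0],"turn":40},{"dp":[0,0,0],"turn":50},{"dp":[0,0,0],"turn":60},{"dp":[0,0,0],"turn":70},{"dp":[0,0,0],"turn":80},{"dp":[0,0,0],"turn":90},{"dp":[0,0,0],"turn":90}]'
python3 -c "
from h import *
i,W=cloud('wrist'); cv2.imwrite('pics/w4.png',i);np.save('w4.npy',W)
to(w(TR,PSI,-.14,0),.02,PSI);print(r.observe()['qpos'])"
```

```text
time_s: 10.68
tool_pos: [0.4574, -0.0299, 0.2226]
tool_rot: [-3.141, -0.002, 1.941]
contact_force: [0.7, 0.4, 0.2]
finger_gap: 0.0733
gripper_force: 0.0
time_s: 11.92
tool_pos: [0.4575, -0.03, 0.2226]
tool_rot: [-3.14, 0.0, 0.378]
contact_force: [0.2, 0.2, -0.1]
finger_gap: 0.0736
gripper_force: 0.0
dp [ 1.97  0.1  20.26] turn -0.0 t 11.97
[-3.30478094e-01 -1.59041758e-01  1.89843676e+00  6.00370450e-04
  1.40289363e+00  8.60837827e-01]
```

View pics/w4.png

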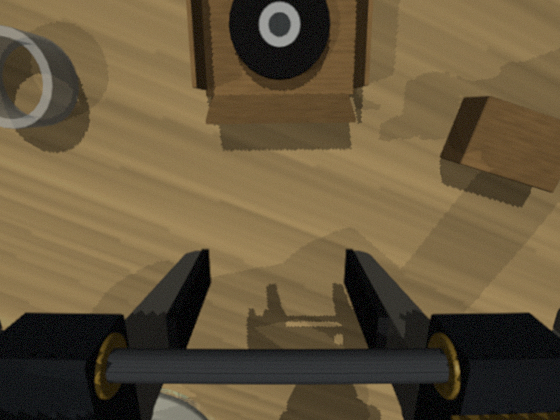

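Both side walls look upright at columns ~200 and ~360, and the near wall's free edge runs (207,124)–(352,120), almost square to the tool. I work out the tray's yaw and lateral offset from that.

Run:
```python
from h import *
s=r.observe()
M=R.from_euler('xyz',s["tool_rot"]).as_matrix()
def rep(n,uv,z):
    p=rayw(uv,z,s); q=(p-s["tool_pos"])@M
    print(n,p.round(4).tolist(),(q*1000).round(1).tolist())
rep("near edge",[[207,124],[352,120]],.051)
rep("near crease",[[214,94],[353,94]],.004)
rep("left wall top outer",[[190,20],[195,88]],.055)
rep("right wall top outer",[[371,20],[367,88]],.055)
rep("hub",[[279,24]],.023)
W=np.load("w4.npy")
for u,v in [(203,30),(206,70),(192,30),(196,80),(362,40),(369,40),(364,75),(280,110),(280,122),(280,90)]:
    print(u,v,(W[v,u]).round(4))
```

```text
near edge [[0.4964, 0.0575, 0.051], [0.5521, -0.0718, 0.051]] [[68.6, -66.7, 171.7], [72.5, 74.1, 171.5]]
near crease [[0.5239, 0.0685, 0.004], [0.5796, -0.071, 0.004]] [[98.2, -66.7, 218.7], [98.3, 83.6, 218.5]]
left wall top outer [[0.5773, 0.1001, 0.055], [0.5239, 0.0778, 0.055]] [[159.6, -76.3, 167.7], [101.7, -75.3, 167.7]]
right wall top outer [[0.6372, -0.0499, 0.055], [0.5836, -0.0717, 0.055]] [[159.6, 85.3, 167.5], [101.8, 85.6, 167.5]]
hub [[0.6098, 0.0274, 0.023]] [[162.8, 3.3, 199.6]]
203 30 [0.5796 0.0993 0.0053]
206 70 [0.5439 0.084  0.0054]
192 30 [0.5701 0.0949 0.058 ]
196 80 [0.5312 0.0787 0.0567]
362 40 [ 0.6226 -0.0517  0.0414]
369 40 [ 0.6211 -0.0553  0.0572]
364 75 [ 0.5932 -0.0646  0.0532]
280 110 [ 0.5348 -0.0038  0.0364]
280 122 [ 0.5244 -0.0079  0.0496]
280 90 [0.5539 0.0036 0.0053]
```

```bash
python3 -m crank '[{"dp":[2.5,0.5,5],"turn":0},{"dp":[2.5,0.5,11],"turn":0},{"dp":[2.5,0.5,16],"turn":0},{"dp":[2.5,0.5,19.5],"turn":0},{"dp":[2.5,0.5,20.7],"turn":0},{"dp":[3.5,0.5,20.7],"turn":0},{"dp":[4.5,0.5,20.7],"turn":0},{"dp":[5.5,0.5,20.7],"turn":0},{"dp":[6.5,0.5,20.7],"turn":0},{"dp":[7.2,0.5,20.7],"turn":0},{"dp":[7.5,0.5,20.7],"turn":0},{"dp":[7.5,0.5,20.7],"turn":0}]'
python3 -m crank '[{"dp":[0.2,0,0],"turn":0},{"dp":[0.4,0,0],"turn":0},{"dp":[0.4,0,0],"turn":0}]' | grep -E "tool_pos|contact"
python3 -m crank '[{"dp":[0.2,0,0],"turn":0},{"dp":[0.4,0,0],"turn":0},{"dp":[0.4,0,0],"turn":0}]' | grep -E "tool_pos|contact"
```

```text
time_s: 13.48
tool_pos: [0.5292, -0.0068, 0.0155]
tool_rot: [-3.142, -0.0, 0.376]
contact_force: [0.6, 0.3, -0.2]
finger_gap: 0.0737
gripper_force: 0.0
tool_pos: [0.5328, -0.0054, 0.0156]
contact_force: [-0.8, 0.6, 0.5]
tool_pos: [0.5367, -0.004, 0.0156]
contact_force: [-0.3, -0.8, 0.1]
```

```bash
python3 -m crank '[{"dp":[0.2,0,0],"turn":0},{"dp":[0.4,0,0],"turn":0},{"dp":[0.4,0,0],"turn":0}]' | grep -E "tool_pos|contact"
python3 -m crank '[{"dp":[0.2,0,0],"turn":0},{"dp":[0.4,0,0],"turn":0},{"dp":[0.4,0,0],"turn":0}]' | grep -E "tool_pos|contact"
python3 -c "
from h import *
i,W=cloud('wrist'); cv2.imwrite('pics/w5.png',i);np.save('w5.npy',W)
i,W=cloud('top'); cv2.imwrite('pics/t5.png',i);np.save('t5.npy',W)"
```

```text
tool_pos: [0.5384, -0.0026, 0.0154]
contact_force: [-7.0, -2.5, 5.6]
tool_pos: [0.5422, -0.0012, 0.0153]
contact_force: [-6.1, -1.7, 5.5]
```

View pics/w5.png

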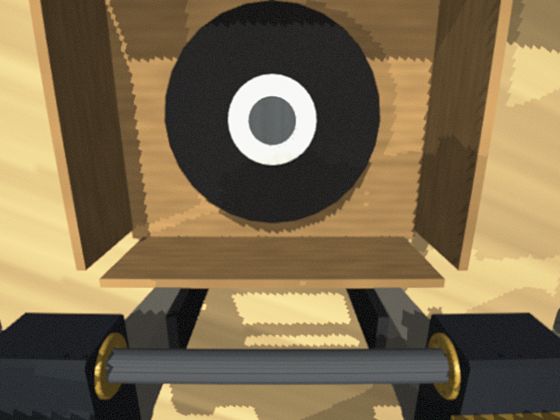

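The tray sits square in front of the fingers with its near wall's top edge at row ~283 and crease at row ~237. I check the wall angles from depth.

Run:
```python
from h import *
s=r.observe();W=np.load("w5.npy");M=R.from_euler('xyz',s["tool_rot"]).as_matrix()
def t(u,v): return ((W[v,u]-np.r_[s["tool_pos"][:2],0])*[1,1,1])
def tool(u,v):
    d=W[v,u]-np.r_[s["tool_pos"][:2],0]; x=d[:2]@M[:2,0]; y=d[:2]@M[:2,1]; return (np.array([x,y,d[2]])*1000).round(1)
print("near"); [print(v,tool(273,v)) for v in (230,238,245,255,265,275,281,284)]
print("near r"); [print(v,tool(380,v)) for v in (245,265,281)]
print("left"); [print(u,tool(u,150)) for u in (48,54,58,70,90,110,130,140)]
print("right"); [print(u,tool(u,150)) for u in (495,488,483,470,450,430,418)]
print("front"); [print(v,tool(300,v)) for v in (2,10,30,50,60)]
print("floor",tool(200,225),tool(400,225))
```

```text
near
230 [17.6 -0.9  4.5]
238 [15.4 -0.9 11.2]
245 [15.1 -0.8 20.3]
255 [15.6 -0.6 34. ]
265 [15.4 -0.5 44.5]
275 [14.9 -0.4 53.1]
281 [14.3 -0.3 57.4]
284 [12.7 -0.3 56.9]
near r
245 [15.4 54.8 21. ]
265 [15.  48.3 43.8]
281 [14.3 44.5 57.4]
left
48 [  62.1 -124.1   -0.4]
54 [ 69.  -82.4  57.8]
58 [ 69.  -80.7  58. ]
70 [ 68.4 -78.6  53.9]
90 [ 66.7 -78.3  40. ]
110 [ 64.3 -79.3  20.3]
130 [ 62.4 -76.    5.2]
140 [ 62.5 -70.3   6.3]
right
495 [ 62.3 119.7   0.6]
488 [68.8 81.  56.8]
483 [68.8 79.1 56.6]
470 [68.2 77.  51.4]
450 [66.1 77.3 35.1]
430 [63.8 76.8 16.2]
418 [62.4 75.7  4.2]
front
2 [131.2  12.    5.8]
10 [123.5  11.   23.3]
30 [115.8  11.2  23.1]
50 [107.9  11.4  22.2]
60 [103.8  11.4  22.9]
floor [ 20.7 -41.7   5.1] [21.  70.   5.7]
```

All three walls are upright and the floor is level. Next I push towards the plate while turning to the fence yaw.

```bash
python3 -m crank '[{"dp":[0.25,0,0],"turn":0.8},{"dp":[0.5,0,0],"turn":1.6},{"dp":[0.75,-0.1,0],"turn":2.4},{"dp":[1,-0.1,0],"turn":3.2},{"dp":[1.25,-0.1,0],"turn":4.0},{"dp":[1.5,-0.2,0],"turn":4.8},{"dp":[1.75,-0.2,0],"turn":5.6},{"dp":[2,-0.2,0],"turn":6.4},{"dp":[2,-0.2,0],"turn":6.4}]'
python3 - <<'E'
from h import *
s=r.observe()
i,W=cloud('wrist'); cv2.imwrite('pics/w6.png',i);np.save('w6.npy',W)
it,Wt=cloud('top'); cv2.imwrite('pics/t6.png',it);np.save('t6.npy',Wt)
print(s["contact_force"],s["tool_pos"],s["tool_rot"][2])
g=cv2.resize(it[90:250,160:340],None,fx=2.2,fy=2.2*420/352,interpolation=cv2.INTER_CUBIC)
cv2.imwrite("pics/c6.png",np.hstack([cv2.resize(i,(400,420)),cv2.resize(g,(400,420))]))
E
```

```text
time_s: 16.2
tool_pos: [0.5596, 0.0087, 0.0152]
tool_rot: [-3.139, 0.005, 0.265]
contact_force: [-7.7, 0.2, 5.6]
finger_gap: 0.0735
gripper_force: 3.8
[-7.72683885  0.23940999  5.64127872] [0.55956995 0.00874381 0.01515341] 0.26539554481000716
```

View pics/c6.png

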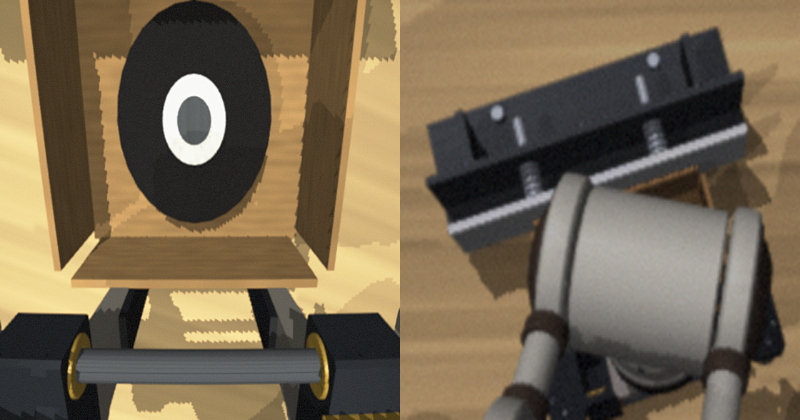

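The tray follows the tool squarely and the plate is still at rest. The sliding force is about 7.5 N. I step on and watch for the force slope.

```bash
for i in x; do python3 -m crank '[{"dp":[0.15,0,0],"turn":0},{"dp":[0.3,0,0],"turn":0},{"dp":[0.3,0,0],"turn":0}]' | grep -E "tool_pos|contact"; done
python3 -m crank '[{"dp":[0.15,0,0],"turn":0},{"dp":[0.3,0,0],"turn":0},{"dp":[0.3,0,0],"turn":0}]' | grep -E "tool_pos|contact"
python3 -m crank '[{"dp":[0.15,0,0],"turn":0},{"dp":[0.3,0,0],"turn":0},{"dp":[0.3,0,0],"turn":0}]' | grep -E "tool_pos|contact"
python3 -m crank '[{"dp":[0.15,0,0],"turn":0},{"dp":[0.3,0,0],"turn":0},{"dp":[0.3,0,0],"turn":0}]' | grep -E "tool_pos|contact"
```

```text
tool_pos: [0.5626, 0.0092, 0.0151]
contact_force: [-8.8, -1.6, 5.5]
tool_pos: [0.5656, 0.0098, 0.0151]
contact_force: [-6.9, -0.6, 4.5]
tool_pos: [0.5681, 0.0103, 0.0151]
contact_force: [-8.6, -2.2, 5.9]
tool_pos: [0.5703, 0.0109, 0.0151]
contact_force: [-11.5, -4.1, 8.6]
```

```bash
cat > plate.py <<'E'
from h import *
def prof(img,y0,y1):
    xs=np.arange(-.03,.06,.0005); ys=np.linspace(y0,y1,15)
    P=np.array([np.r_[w(FE,PHI,x,y),.068] for x in xs for y in ys])
    uv=proj("top",P).astype(np.float32).reshape(len(xs),len(ys),2)
    return xs,cv2.remap(cv2.cvtColor(img,cv2.COLOR_BGR2GRAY),uv[...,0],uv[...,1],cv2.INTER_CUBIC).astype(float).mean(1)
def ridge(img,y0,y1):
    xs,p=prof(img,y0,y1); q=np.clip(p-90,0,None); k=np.argmax(p); sl=slice(max(0,k-12),k+13)
    q=p[sl]-p[sl].min(); return round(1000*(xs[sl]*q).sum()/q.sum(),2),round(p[k])
if __name__=="__main__":
    import sys
    img=r.capture("top")[0]; n=sys.argv[1]; cv2.imwrite(f"pics/{n}.png",img)
    for f in ("top0","t3","t6",n):
        i=cv2.imread(f"pics/{f}.png"); print(f,[ridge(i,a,b) for a,b in ((.115,.135),(.095,.115),(-.115,-.095),(-.135,-.115))])
    s=r.observe(); d=s["tool_pos"][:2]-FE; c,sn=np.cos(PHI),np.sin(PHI)
    print("tool fence x,y mm",((c*d[0]+sn*d[1])*1000).round(1),((-sn*d[0]+c*d[1])*1000).round(1),"yaw",s["tool_rot"][2].round(4),"F",(c*s["contact_force"][0]+sn*s["contact_force"][1]).round(1),s["contact_force"].round(1),"t",s["time_s"])
E
python3 plate.py t7
```

```text
top0 [(np.float64(2.71), 176), (np.float64(2.73), 177), (np.float64(3.05), 175), (np.float64(3.09), 176)]
t3 [(np.float64(2.72), 178), (np.float64(2.74), 179), (np.float64(3.04), 178), (np.float64(2.79), 169)]
t6 [(np.float64(2.72), 178), (np.float64(2.73), 178), (np.float64(3.04), 176), (np.float64(3.06), 177)]
t7 [(np.float64(6.66), 178), (np.float64(6.72), 177), (np.float64(7.02), 175), (np.float64(7.08), 177)]
tool fence x,y mm -138.9 -13.2 yaw 0.2655 F -12.5 [-12.1  -3.2   8.1] t 17.85
```

Plate edge tracking gives sub-millimetre readings: the plate has sunk 4.0 mm, evenly at both ends. About 11 mm more to go.

```bash
python3 -m crank '[{"dp":[0.15,0,0],"turn":0},{"dp":[0.3,0,0],"turn":0},{"dp":[0.45,0,0],"turn":0},{"dp":[0.6,0,0],"turn":0},{"dp":[0.75,0,0],"turn":0},{"dp":[0.9,0,0],"turn":0},{"dp":[0.9,0,0],"turn":0},{"dp":[0.9,0,0],"turn":0}]' | grep -E "tool_pos|contact"; python3 plate.py t8 | tail -2
```

```text
tool_pos: [0.5769, 0.0126, 0.0151]
contact_force: [-19.6, -6.0, 15.1]
t8 [(np.float64(13.31), 177), (np.float64(13.35), 176), (np.float64(13.68), 176), (np.float64(13.67), 176)]
tool fence x,y mm -132.1 -13.3 yaw 0.2661 F -20.9 [-19.8  -6.9  15.7] t 18.9
```

```bash
python3 -m crank '[{"dp":[0.15,0,0],"turn":0},{"dp":[0.3,0,0],"turn":0},{"dp":[0.45,0,0],"turn":0},{"dp":[0.55,0,0],"turn":0},{"dp":[0.55,0,0],"turn":0},{"dp":[0.55,0,0],"turn":0}]' | grep -E "tool_pos|contact"; python3 plate.py t9 | tail -2
python3 - <<'E'
from h import *
s=r.observe();i,W=cloud("wrist");cv2.imwrite("pics/w9.png",i)
M=R.from_euler('xyz',s["tool_rot"]).as_matrix()
def tool(u,v):
    d=W[v,u]-np.r_[s["tool_pos"][:2],0]; x=d[:2]@M[:2,0]; y=d[:2]@M[:2,1]; return (np.array([x,y,d[2]])*1000).round(1)
for a in ("near",[(273,v) for v in (230,245,255,265,275,281)]),("left",[(u,150) for u in (54,58,70,90,110)]),("right",[(u,150) for u in (495,488,483,470,450,430)]),("floor",[(200,225),(400,225),(150,80),(410,80)]): print(a[0],[tool(*p).tolist() for p in a[1]])
E
```

```text
tool_pos: [0.5809, 0.0137, 0.0151]
contact_force: [-25.0, -8.5, 19.7]
t9 [(np.float64(17.2), 176), (np.float64(17.28), 176), (np.float64(17.56), 176), (np.float64(17.62), 175)]
tool fence x,y mm -128.1 -13.3 yaw 0.2664 F -26.6 [-25.4  -7.9  19.2] t 19.7
near [[18.6, -1.0, 6.6], [15.2, -0.8, 19.8], [15.3, -0.7, 32.1], [14.7, -0.5, 41.7], [15.3, -0.4, 52.3], [15.3, -0.3, 57.6]]
left [[69.7, -82.1, 57.3], [69.7, -80.2, 58.0], [69.0, -78.9, 52.5], [67.1, -78.8, 38.3], [64.6, -79.0, 20.1]]
right [[62.4, 118.8, 0.8], [69.6, 80.5, 56.4], [69.5, 78.7, 56.3], [68.7, 77.0, 50.4], [66.6, 77.0, 34.5], [64.1, 76.5, 15.7]]
floor [[21.0, -41.6, 5.4], [20.9, 70.1, 4.8], [97.0, -61.7, 4.5], [97.0, 66.6, 5.7]]
```

View pics/w9.png

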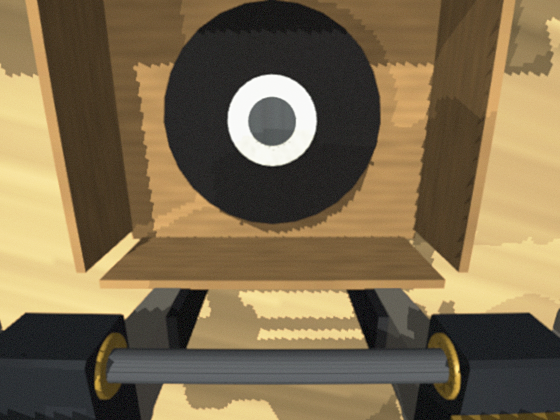

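The plate has sunk 14.5 mm (8.7 N), the tray is square and level, and all walls are upright. Now I hold.

```bash
Z='x'; python3 -m crank '[{"dp":[0,0,0],"turn":0},{"dp":[0,0,0],"turn":0},{"dp":[0,0,0],"turn":0},{"dp":[0,0,0],"turn":0},{"dp":[0,0,0],"turn":0},{"dp":[0,0,0],"turn":0},{"dp":[0,0,0],"turn":0},{"dp":[0,0,0],"turn":0},{"dp":[0,0,0],"turn":0},{"dp":[0,0,0],"turn":0},{"dp":[0,0,0],"turn":0},{"dp":[0,0,0],"turn":0}]' | grep -E "tool_pos|contact"
python3 plate.py t10 | tail -2
python3 -m crank '[{"dp":[0,0,0],"turn":0},{"dp":[0,0,0],"turn":0},{"dp":[0,0,0],"turn":0},{"dp":[0,0,0],"turn":0},{"dp":[0,0,0],"turn":0},{"dp":[0,0,0],"turn":0},{"dp":[0,0,0],"turn":0},{"dp":[0,0,0],"turn":0},{"dp":[0,0,0],"turn":0},{"dp":[0,0,0],"turn":0},{"dp":[0,0,0],"turn":0},{"dp":[0,0,0],"turn":0}]' | grep -E "tool_pos|contact"
python3 -m crank '[{"dp":[0,0,0],"turn":0},{"dp":[0,0,0],"turn":0},{"dp":[0,0,0],"turn":0},{"dp":[0,0,0],"turn":0},{"dp":[0,0,0],"turn":0},{"dp":[0,0,0],"turn":0},{"dp":[0,0,0],"turn":0},{"dp":[0,0,0],"turn":0}]' | grep -E "tool_pos|contact"
python3 plate.py t11 | tail -2
```

```text
tool_pos: [0.5808, 0.0136, 0.0151]
contact_force: [-24.9, -8.0, 19.5]
t10 [(np.float64(17.22), 175), (np.float64(17.28), 175), (np.float64(17.57), 174), (np.float64(17.64), 175)]
tool fence x,y mm -128.1 -13.3 yaw 0.2664 F -26.3 [-25.   -8.5  19.1] t 21.3
tool_pos: [0.5809, 0.0136, 0.0151]
contact_force: [-26.0, -7.8, 19.7]
tool_pos: [0.5809, 0.0137, 0.0151]
contact_force: [-25.0, -8.5, 18.9]
t11 [(np.float64(17.23), 176), (np.float64(17.27), 176), (np.float64(17.55), 175), (np.float64(17.61), 175)]
tool fence x,y mm -128.1 -13.3 yaw 0.2665 F -25.9 [-24.8  -7.4  18.6] t 23.85
```

The plate held steady at 14.5 mm for over 4 s, so I hand in.

```bash
python3 -c "
from workcell import r
print(r.hand_in())"
```

```text
the job is handed in; nothing more can be done
None
```

I handed the job in at about 24 s: all three walls are upright, the tray is square on the plate, and the plate held at 14.5 mm (about 8.7 N) for over 4 s with the arm still pressing; the tape roll and small box were not touched.

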